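# Cull the damaged snowflake trivets into the returns box

## Task

Two of the five wooden snowflake trivets on the shop table are damaged: one has lost a whole arm, another has an arm snapped off half-way. Slide the lid of the returns box right open by its grip bar, lay both damaged trivets flat inside, one on top of the other, and then slide the lid fully shut. Leave the three sound trivets and everything else where they are.

Things in the scene. Friction and masses are not known exactly. Their poses are not given: they have to be found in the camera images.
- trivet_1: pale wooden snowflake pot stand lying flat, 136 mm across, 18 mm thick; 38 mm hub disc, made with six arms 14 mm wide at 0, 60, .. 300 degrees from its x axis, 68 mm long from the centre, each with two side twigs beyond 48 mm; origin: hub centre, underside; z up; a sound one: all six arms whole
- trivet_2: pale wooden snowflake pot stand lying flat, 136 mm across, 18 mm thick; 38 mm hub disc, made with six arms 14 mm wide at 0, 60, .. 300 degrees from its x axis, 68 mm long from the centre, each with two side twigs beyond 48 mm; origin: hub centre, underside; z up; DAMAGED: the arm along +x is missing altogether, broken off at the hub (five arms left)
- trivet_3: pale wooden snowflake pot stand lying flat, 136 mm across, 18 mm thick; 38 mm hub disc, made with six arms 14 mm wide at 0, 60, .. 300 degrees from its x axis, 68 mm long from the centre, each with two side twigs beyond 48 mm; origin: hub centre, underside; z up; a sound one: all six arms whole
- trivet_4: pale wooden snowflake pot stand lying flat, 136 mm across, 18 mm thick; 38 mm hub disc, made with six arms 14 mm wide at 0, 60, .. 300 degrees from its x axis, 68 mm long from the centre, each with two side twigs beyond 48 mm; origin: hub centre, underside; z up; DAMAGED: the arm along +x is snapped off half-way, a twigless stub ending 36 mm from the centre; the other five are whole
- trivet_5: pale wooden snowflake pot stand lying flat, 136 mm across, 18 mm thick; 38 mm hub disc, made with six arms 14 mm wide at 0, 60, .. 300 degrees from its x axis, 68 mm long from the centre, each with two side twigs beyond 48 mm; origin: hub centre, underside; z up; a sound one: all six arms whole
- box: plywood returns box fixed to the table, 176 x 176 mm outside, side walls' tops 56 mm high (lid guide rails along its two y sides reach 68 mm), inside 160 x 160 mm, walls and floor 8 mm thick; origin at the centre of its underside; its lid slides open along its +x axis, away from the robot
- lid (a joint): red sliding lid of the box, 8 mm thick, top face 65 mm above the table: 0 = fully shut, 0.165 m = fully open; moves with about 2 N and stays where it is left; may start slightly open
- lid_grip (a point): top centre of the pale wooden grip bar that stands in the middle of the lid, moving with it; bar 70 mm long along the box's y, 16 mm thick along the box's x, 26 mm tall; this point is 91 mm above the table; axes as the box
- elephant: carved brown wooden elephant, 110 mm long, 75 mm high; bystander; origin at the centre of its underside
- brass_pot: lidded brass pot, 100 mm across, 74 mm high; bystander; origin at the centre of its underside
- cup: white stoneware cup, 68 mm across, 72 mm high; bystander; origin at the centre of its underside
- candle: short yellow pillar candle, 60 mm across, 50 mm high; bystander; origin at the centre of its underside
There are look-alikes about, which are no part of the job. Leave any blue or yellow look-alike of the trivet_4 alone.

How it is judged:
On the way, in this order (a step that is already met when the one before it is completed fails the run):
1. the lid is slid open (at least 130 mm) (value of joint lid above 0.13 m), for 0.2 s.
2. with the lid open, one damaged trivet lies flat in the box, released (value of joint lid above 0.13 m and (((x of trivet_2 in the frame of box between -0.035 and 0.035 m and y of trivet_2 in the frame of box between -0.035 and 0.035 m and z of trivet_2 in the frame of box between 0 and 0.036 m and angle between trivet_2's own z axis and vertical below 0.25 rad) and contact force between trivet_2 and the fingers below 0.2 N) or ((x of trivet_4 in the frame of box between -0.035 and 0.035 m and y of trivet_4 in the frame of box between -0.035 and 0.035 m and z of trivet_4 in the frame of box between 0 and 0.036 m and angle between trivet_4's own z axis and vertical below 0.25 rad) and contact force between trivet_4 and the fingers below 0.2 N))), for 0.2 s.
3. with the lid open, both damaged trivets lie flat in the box, released (value of joint lid above 0.13 m and x of trivet_2 in the frame of box between -0.035 and 0.035 m and y of trivet_2 in the frame of box between -0.035 and 0.035 m and z of trivet_2 in the frame of box between 0 and 0.036 m and angle between each of trivet_2, trivet_4's own z axis and vertical below 0.25 rad and contact force between each of trivet_2, trivet_4 and the fingers below 0.2 N and x of trivet_4 in the frame of box between -0.035 and 0.035 m and y of trivet_4 in the frame of box between -0.035 and 0.035 m and z of trivet_4 in the frame of box between 0 and 0.036 m), for 0.2 s.
At the end, for the whole second after the job is handed in: Both damaged trivets lie at rest in the box, flat within about 14 degrees and wholly below the lid, the lid is shut to within 8 mm, and each sound trivet is within 20 mm of where it started (x of trivet_2 in the frame of box between -0.035 and 0.035 m and y of trivet_2 in the frame of box between -0.035 and 0.035 m and z of trivet_2 in the frame of box between 0 and 0.036 m and angle between each of trivet_2, trivet_4's own z axis and vertical below 0.25 rad and x of trivet_4 in the frame of box between -0.035 and 0.035 m and y of trivet_4 in the frame of box between -0.035 and 0.035 m and z of trivet_4 in the frame of box between 0 and 0.036 m and value of joint lid below 0.008 m and linear speed of each of trivet_2, trivet_4 below 0.02 m/s and distance of each of trivet_1, trivet_3, trivet_5 from where it was at the start of the episode below 0.02 m); the robot touches nothing.
It fails at once if a sound trivet is pushed or carried more than 40 mm from its place (distance of any of trivet_1, trivet_3, trivet_5 from where it was at the start of the episode above 0.04 m).
It fails at once if a bystander is displaced by more than 30 mm or tipped over (distance of any of elephant, brass_pot, cup, candle from where it was at the start of the episode above 0.03 m or angle between any of elephant, brass_pot, cup, candle's own z axis and vertical above 0.5 rad).
It also fails if it takes over 72 s, if anything falls off the work surface, if the arm or the gripper's body presses on something with over 40 N, if the wrist force passes 120 N, or if a joint passes its speed limit or range.

## Robot

A 6-joint arm with a two-finger parallel gripper is mounted at the origin on the work surface. World frame = base frame: x ahead of the robot, y to its left, z up, the work surface at z = 0. Lengths are in m, angles in rad, forces in N, time in s.
With the tool pointing down it reaches from about 0.3 to 0.875 m from the base axis. Payload 6.4 kg.
Tool frame: the origin (TCP) lies at the very end of the fingers, on their centre line; the grasp point (between the pads) lies 19 mm behind it (arm.grip_point_offset is the distance from the TCP to the grasp point, in m); z points along the fingers, y is the line along which they close (so a half turn about z gives the same grasp; the last joint's range is limited). The gripper opens to 85 mm and grips with 20 to 120 N. Pads are 22 mm wide; open, the fingers measure 114 mm over their backs; the gripper's body (76 mm by 85 mm) begins 54 mm behind the grasp point. The pads swing forward as they close: fully open they stand 13 mm farther back than shut.
Start: joints at [1.054, 0.181, 1.607, -0, 1.354, -0.206], TCP at [0.176, 0.547, 0.231] pointing down, gripper open.
Joint ranges: [-2.99, 2.99], [-0.89, 2.07], [0.3, 2.58], [-1.14, 4.28], [0, 2.63], [-3.12, 3.12]. Speed limits (rad/s): [2.57, 2.57, 3.01, 3.14, 3.14, 3.14].

## Interface

Orientations are given as a unit quaternion [w, x, y, z].
In Python, from rig import sensors, imaging, arm gives the robot as it stands.
- The arm moves only by the tool apply_moves, never from a script. Its argument "increments" is text: rows parted by semicolons, each of 5 numbers parted by spaces: the shift along the tool's x, y, z in mm, then the turn about the tool's z in rad, then the opening, from 0 (shut) to 1 (fully open). A call has 1 to 10 rows; each row is the pose to reach, as a shift and turn from the pose commanded when the call began, along the tool's axes at that moment; what a row does not reach only later rows make up. A row lasts 1/12 s, in which the tool goes at most 41.7 mm and 7.16 degrees, less where a joint would pass 70% of its speed; a pose out of reach is approached as far as the arm can. A call with a gripper value outside its range is refused whole. The fingers move at their own pace and stop on an object; "grip_force" is the grip in N (left out, the last holds). Time passes only in rows, so rows that repeat a pose let the fingers close. It gives the time, the measured TCP pose, the force, the opening and the grip force at its end, in the units of the state.
- sensors.observe(): the state, without advancing time (a new reading comes with each control period).
- imaging.camera(name): name is "side" or "top"; returns a dict with "pixels" (400x640x3 uint8, red, green, blue), "range_z" (400x640 float32, m along the optical axis (not along the pixel's ray), 0 where there is no reading), "fx", "fy", "cx", "cy" (pixels), "dist_coeffs" ([k1, k2, p1, p2, k3] as OpenCV has them; the pictures are not rectified), "R" (3x3) and "t" (3): a world point X has camera coordinates R X + t. Camera axes: x right, y down, z forward; pixel columns grow to the right and rows downward; lengths in m; the calibration is good to about 2 mm. A picture is of the moment at which its call begins.
- arm.finish_job(): hands the job in; it is judged then, once.
The state is a dict: "time": time; "joint_pos": joint angles; "qvel": joint speeds; "tau": joint torques, N m; "ee_pos": TCP position; "tcp_rot": TCP orientation; "force": force on the tool from outside, world axes, zero at the start; "moment": the same for the moment, N m; "finger_gap": finger opening in m; "grip_force": force on a finger pad.
Only numpy, scipy, OpenCV 4.12 (cv2) and the standard library are available. Lean on these libraries where they do the work, as an engineer would, in place of code of your own. Each camera call takes 0.05 s, during which the arm holds its last target. There are 200 camera calls.

## Working session

There is one attempt and no reset: what is moved stays moved. The work goes in short steps, Python scripts to look and compute and a tool call to move; the robot and the scene stay as the last step left them, time stands still between calls to the robot, and variables do not carry over. Pictures are saved under pics/ and viewed, at most 10 in all, crops included, and the job is handed in when it is done.

Besides the shell and the picture viewer there is one more tool, called after "Request:" by a JSON object that holds its "fn" and its "kwargs", one argument or row to a line. apply_moves: Moves the arm, as the interface text tells. Its arguments: {"type":"object","properties":{"increments":{"type":"string"},"grip_force":{"type":"number"}},"required":["increments"]}

```bash
mkdir -p pics; cat > h.py <<'E'
import numpy as np, cv2
from rig import sensors, imaging, arm
def snap(name,fn=None):
    c=imaging.camera(name)
    if fn: cv2.imwrite('pics/'+fn,c['pixels'][:,:,::-1])
    np.save('last_'+name,c,allow_pickle=True); return c
def load(name): return np.load('last_'+name+'.npy',allow_pickle=True).item()
def atz(c,u,v,z):
    K=np.array([[c['fx'],0,c['cx']],[0,c['fy'],c['cy']],[0,0,1]]);R=np.array(c['R']);t=np.array(c['t'])
    p=cv2.undistortPoints(np.array([[[u,v]]],float),K,np.array(c['dist_coeffs'],float))[0,0]
    d=R.T@np.array([p[0],p[1],1]);o=-R.T@t
    return o+d*(z-o[2])/d[2]
def proj(c,X):
    K=np.array([[c['fx'],0,c['cx']],[0,c['fy'],c['cy']],[0,0,1]])
    return cv2.projectPoints(np.array(X,float).reshape(-1,3),cv2.Rodrigues(np.array(c['R'],float))[0],np.array(c['t'],float),K,np.array(c['dist_coeffs'],float))[0][:,0]
E
python3 -c "
from h import *
for n in('top','side'): c=snap(n,n+'0.png'); print(n,-np.array(c['R']).T@c['t'],np.array(c['R']).round(2).tolist(),c['fx'])
print(sensors.observe())"
```

```text
top [0.33268873 0.15315652 1.19534876] [[0.01, -1.0, -0.0], [-0.99, -0.01, -0.16], [0.16, 0.01, -0.99]] 416.2950824106436
side [ 0.21973305 -0.57738006  0.83089906] [[0.93, -0.37, 0.01], [-0.25, -0.64, -0.73], [0.28, 0.68, -0.68]] 442.50442806190307
{'time': 0.1, 'joint_pos': array([ 1.05367286e+00,  1.81473892e-01,  1.60788116e+00, -8.31323506e-06,
        1.35377006e+00, -2.06296569e-01]), 'qvel': array([-0.00192669, -0.00298431, -0.00372223, -0.00023271,  0.00103899,
        0.000821  ]), 'tau': array([ 1.29291429e-04, -4.45885527e+01, -3.52235734e+01, -3.29239192e-04,
        4.23478283e-03,  5.34603828e-05]), 'ee_pos': array([0.17560576, 0.54703031, 0.23048318]), 'tcp_rot': array([-2.67353679e-04,  1.54787645e-01,  9.87947467e-01, -7.18087177e-04]), 'force': array([0.03767043, 0.48097631, 0.40439665]), 'moment': array([-0.00892535,  0.0138895 , -0.0088671 ]), 'grip_force': 0.0, 'finger_gap': 0.08544752395385058}
```

View pics/top0.png

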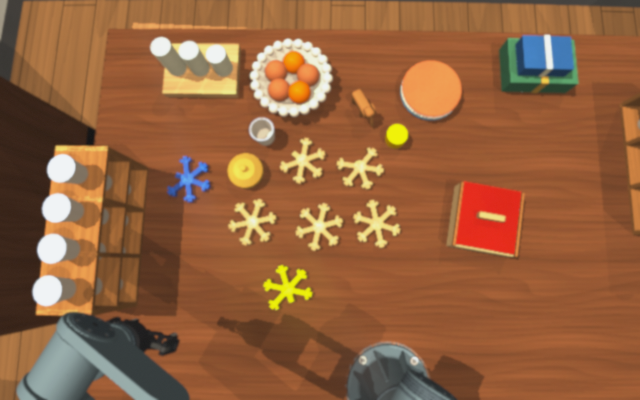

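View pics/side0.png

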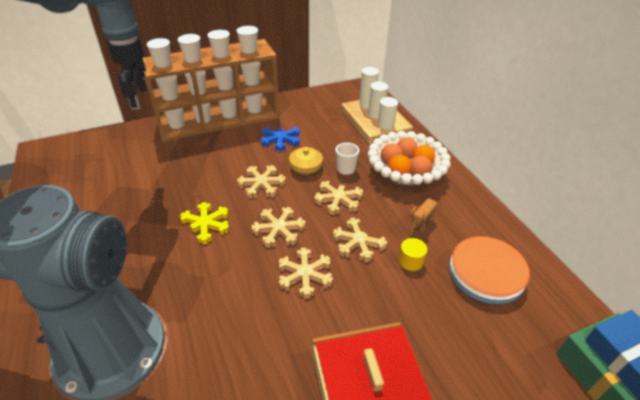

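```bash
cat > fit.py <<'E'
from h import *
from scipy.optimize import minimize
def tmpl(L0): # polygon mask sampling points, in mm; L0 = length of +x arm
    m=np.zeros((180,180),np.float32); c=90
    cv2.circle(m,(c,c),19,1,-1)
    for k in range(6):
        L=L0 if k==0 else 68
        if L<20: continue
        a=np.radians(60*k);e=np.array([np.cos(a),np.sin(a)]);n=np.array([-e[1],e[0]])
        q=[n*7,n*7+e*L,-n*7+e*L,-n*7]
        cv2.fillPoly(m,[np.round(np.array(q)+c).astype(np.int32)],1)
        if L>=68:
            for s in(1,-1):
                b=a+s*np.radians(60);f=np.array([np.cos(b),np.sin(b)])
                cv2.line(m,tuple(np.round(c+e*50).astype(int).tolist()),tuple(np.round(c+e*50+f*20).astype(int).tolist()),1,10)
    return m
def rect(c,x0,y0,z,w=180): # 1mm/px ortho, col=+x,row=+y, centre x0,y0
    g=(np.arange(w)-w/2)/1000
    X,Y=np.meshgrid(x0+g,y0+g)
    P=proj(c,np.stack([X,Y,np.full_like(X,z)],-1).reshape(-1,3)).reshape(w,w,2).astype(np.float32)
    return cv2.remap(c['pixels'],P,None,cv2.INTER_LINEAR)
def fit(c,u,v,z=.018):
    x,y,_=atz(c,u,v,z)
    for it in range(2):
        im=rect(c,x,y,z).astype(np.float32)
        m=cv2.GaussianBlur(np.clip((im[:,:,1]-110)/60,0,1),(0,0),1.5)
        best=None
        for L in(68,36,0):
            t=cv2.GaussianBlur(tmpl(L),(0,0),2)
            for d in range(0,60 if L==68 else 360,3):
                M=cv2.getRotationMatrix2D((90,90),-d,1)
                T=cv2.warpAffine(t,M,(180,180))[15:165,15:165]
                r=cv2.matchTemplate(m,T,cv2.TM_CCOEFF_NORMED);_,s,_,p=cv2.minMaxLoc(r)
                if best is None or s>best[0]: best=(s,L,d,p[0]-15,p[1]-15)
        x+=best[3]/1000;y+=best[4]/1000
    return x,y,best
E
python3 - <<'E'
from fit import *
c=load('top')
cv2.imwrite('pics/crop.png',cv2.resize(c['pixels'][130:260,215:415,::-1],None,fx=4,fy=4,interpolation=cv2.INTER_CUBIC))
for u,v in[(303,160),(360,168),(252,221),(319,226),(377,223)]:
    x,y,b=fit(c,u,v);print(u,v,round(x,3),round(y,3),b,'z',(lambda r:r)(c['range_z'][v,u]))
p=c['pixels'].astype(int)
red=((p[:,:,0]>150)&(p[:,:,1]<70)&(p[:,:,2]<70)).astype(np.uint8);red[:,:430]=0
print('lid',[atz(c,*q,.065).round(3) for q in cv2.boxPoints(cv2.minAreaRect(cv2.findNonZero(red)))])
g=((p[:,:,1]>120)&(p[:,:,0]>150)).astype(np.uint8);m=np.zeros_like(g);m[205:225,475:510]=1
r=cv2.minAreaRect(cv2.findNonZero(g*m));print('grip',r,[atz(c,*q,.091).round(3) for q in cv2.boxPoints(r)],atz(c,*r[0],.091))
for n,u,v,z in[('elephant',363,105,.05),('cup',262,130,.07),('pot',245,170,.06),('candle',397,134,.05),('yel',288,287,.018)]:print(n,atz(c,u,v,z).round(3))
E
```

```text
303 160 0.622 0.246 (0.9504477977752686, 36, 51, 0, 0) z 1.2098945
360 168 0.606 0.078 (0.9502608776092529, 0, 21, 0, 0) z 1.2062904
252 221 0.44 0.384 (0.9484558701515198, 68, 42, 0, 0) z 1.1826464
319 226 0.429 0.194 (0.9415111541748047, 68, 48, 0, 0) z 1.1804755
377 223 0.441 0.03 (0.9480634927749634, 68, 12, 0, 0) z 1.1773432
lid [array([ 0.382, -0.179,  0.065]), array([ 0.556, -0.21 ,  0.065]), array([ 0.535, -0.371,  0.065]), array([ 0.361, -0.337,  0.065])]
grip ((491.5639953613281, 216.14797973632812), (27.45891761779785, 6.88709020614624), 10.304845809936523) [array([ 0.454, -0.233,  0.091]), array([ 0.472, -0.237,  0.091]), array([ 0.46 , -0.309,  0.091]), array([ 0.441, -0.305,  0.091])] [ 0.45662145 -0.27076766  0.091     ]
elephant [0.779 0.071 0.05 ]
cup [0.694 0.356 0.07 ]
pot [0.58  0.401 0.06 ]
candle [ 0.693 -0.026  0.05 ]
yel [0.259 0.275 0.018]
```

View pics/crop.png

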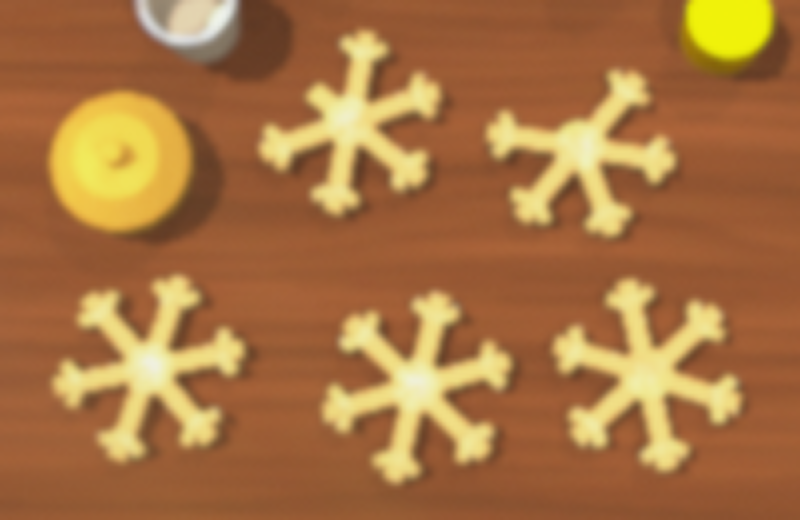

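Candidates (top picture): stub trivet_4 (303,160), trivet_2 with the missing arm (360,168); sound ones (252,221), (319,226), (377,223); look-alikes blue (190,179) and yellow (288,287). The crop confirms it: a short twigless stub points up-left on the one at crop (350,115), and a wholly empty sector at (580,150).

```bash
cat > go.py <<'E'
# go.py x y z ydir_deg -> tool shift mm + turn rad
import sys; from h import *
from scipy.spatial.transform import Rotation as Ro
s=sensors.observe();w,a,b,d=s['tcp_rot'];R=Ro.from_quat([a,b,d,w]).as_matrix()
g=list(map(float,sys.argv[1:5]))
yd=np.degrees(np.arctan2(R[1,1],R[0,1]));dt=(g[3]-yd+90)%180-90
if len(sys.argv)>5: dt=g[3]-yd
q1=np.degrees(np.arctan2(g[1],g[0]))
print('t',s['time'],'pos',s['ee_pos'].round(4),'ydir',yd.round(1),'gap',s['finger_gap'].round(4),'shift',(R.T@(np.array(g[:3])-s['ee_pos'])*1000).round(1),'turn',(-np.radians(dt)).round(3),'q6',s['joint_pos'][5].round(2),'->',round((q1-(yd+dt)),0),'F',s['force'].round(1))
E
python3 go.py .457 -.271 .2 -10.3
```

```text
Traceback (most recent call last):
  File "go.py", line 9, in <module>
    print('t',s['time'],'pos',s['ee_pos'].round(4),'ydir',yd.round(1),'gap',s['finger_gap'].round(4),'shift',(R.T@(np.array(g[:3])-s['ee_pos'])*1000).round(1),'turn',(-np.radians(dt)).round(3),'q6',s['joint_pos'][5].round(2),'->',round((q1-(yd+dt)),0),'F',s['force'].round(1))
                                                                            ^^^^^^^^^^^^^^^^^^^^^
AttributeError: 'float' object has no attribute 'round'
```

```bash
sed -i "s/s\['finger_gap'\].round(4)/round(s['finger_gap'],4)/" go.py
python3 go.py .457 -.271 .2 -10.3
```

```text
t 0.1 pos [0.1756 0.547  0.2305] ydir 72.2 gap 0.0854 shift [-518.1 -692.7   31.4] turn 1.44 q6 -0.21 -> -20.0 F [0.  0.5 0.4]
```

Request:
{"fn": "apply_moves", "kwargs": {
  "increments": "-21 -28 0 0.06 1; -42 -56 0 0.12 1; -63 -84 0 0.18 1; -84 -112 0 0.24 1; -105 -140 0 0.3 1; -126 -168 0 0.36 1; -147 -196 0 0.42 1; -168 -224 0 0.48 1; -189 -252 0 0.54 1; -210 -280 0 0.6 1"
}}

```text
time: 0.93
ee_pos: [0.29, 0.2151, 0.2311]
tcp_rot: [0.0, 0.441, 0.898, 0.0]
force: [1.2, 0.5, -0.3]
finger_gap: 0.0849
grip_force: 0.0
```

```bash
python3 go.py .457 -.271 .2 -10.3
```

```text
t 0.9333 pos [0.29   0.2151 0.2311] ydir 37.7 gap 0.0849 shift [-486.8 -165.    31.1] turn 0.837 q6 -0.35 -> -20.0 F [ 1.2  0.5 -0.3]
```

Request:
{"fn": "apply_moves", "kwargs": {
  "increments": "-36 -12 0 0.09 0.8; -72 -24 0 0.18 0.7; -108 -36 0 0.27 0.6; -144 -48 0 0.36 0.6; -180 -60 0 0.45 0.6; -216 -72 0 0.54 0.6; -252 -84 0 0.63 0.6; -288 -96 0 0.72 0.6; -324 -108 0 0.8 0.6; -360 -121 0 0.837 0.6"
}}

```text
time: 1.77
ee_pos: [0.4153, -0.1439, 0.231]
tcp_rot: [-0.0, 0.768, 0.64, 0.0]
force: [0.6, 2.2, 1.2]
finger_gap: 0.0511
grip_force: 0.0
```

```bash
python3 go.py .457 -.271 .069 -10.3
```

```text
t 1.7667 pos [ 0.4153 -0.1439  0.231 ] ydir -10.4 gap 0.0511 shift [-117.6   64.   162. ] turn -0.002 q6 -0.42 -> -20.0 F [0.6 2.2 1.2]
```

Request:
{"fn": "apply_moves", "kwargs": {
  "increments": "-39 21 10 0 0.6; -78 42 25 0 0.6; -117 64 50 0 0.6; -118 64 85 0 0.6; -118 64 115 0 0.6; -118 64 140 0 0.6; -118 64 155 0 0.6; -118 64 161 0 0.6; -118 64 161 0 0; -118 64 161 0 0",
  "grip_force": 50
}}

```text
time: 2.6
ee_pos: [0.4578, -0.2695, 0.0708]
tcp_rot: [0.0, 0.767, 0.642, 0.0]
force: [0.2, -1.0, 0.5]
finger_gap: 0.0279
grip_force: 0.0
```

Request:
{"fn": "apply_moves", "kwargs": {
  "increments": "0 0 0 0 0; 0 0 0 0 0; 0 0 0 0 0; 0 0 0 0 0"
}}

```text
time: 2.93
ee_pos: [0.4585, -0.2701, 0.072]
tcp_rot: [0.002, 0.767, 0.642, 0.0]
force: [0.5, 1.3, 7.1]
finger_gap: 0.0145
grip_force: 51.0
```

```bash
python3 -c "
from h import *
snap('top','top1.png')"; python3 go.py .457 -.271 .069 -10.3
```

```text
t 2.9833 pos [ 0.4585 -0.2701  0.0719] ydir -10.1 gap 0.0148 shift [-1.2 -1.3  2.9] turn 0.003 q6 -0.58 -> -20.0 F [-0.7  0.9  6.1]
```

Request:
{"fn": "apply_moves", "kwargs": {
  "increments": "0 8 -1 0 0; 0 25 -2 0 0; 0 45 -2 0 0; 0 65 -2 0 0; 0 85 -2 0 0; 0 105 -2 0 0; 0 125 -2 0 0; 0 140 -2 0 0; 0 150 -2 0 0; 0 155 -2 0 0"
}}

```text
time: 3.82
ee_pos: [0.6111, -0.2958, 0.072]
tcp_rot: [-0.001, 0.767, 0.642, 0.0]
force: [-1.9, 3.9, 1.9]
finger_gap: 0.0152
grip_force: 50.4
```

Request:
{"fn": "apply_moves", "kwargs": {
  "increments": "0 3 0 0 0; 0 5 0 0 0; 0 6 0 0 0; 0 6 0 0 0.6; 0 6 0 0 0.6; 0 6 -40 0 0.6; 0 6 -80 0 0.6;0 6 -120 0 0.5;-10 -30 -130 0 0.5;-40 -60 -130 0 0.5"
}}

```text
time: 4.65
ee_pos: [0.5472, -0.3248, 0.2086]
tcp_rot: [0.005, 0.766, 0.643, 0.001]
force: [0.2, -1.4, 0.4]
finger_gap: 0.0425
grip_force: 0.0
```

```bash
python3 -c "
from h import *
c=snap('side','side2.png');c=snap('top','top2.png')
cv2.imwrite('pics/crop2.png',cv2.resize(c['pixels'][140:290,410:570,::-1],None,fx=4,fy=4,interpolation=cv2.INTER_CUBIC))
print(sensors.observe()['ee_pos'])"
```

```text
[ 0.54115903 -0.32881036  0.20433662]
```

View pics/crop2.png

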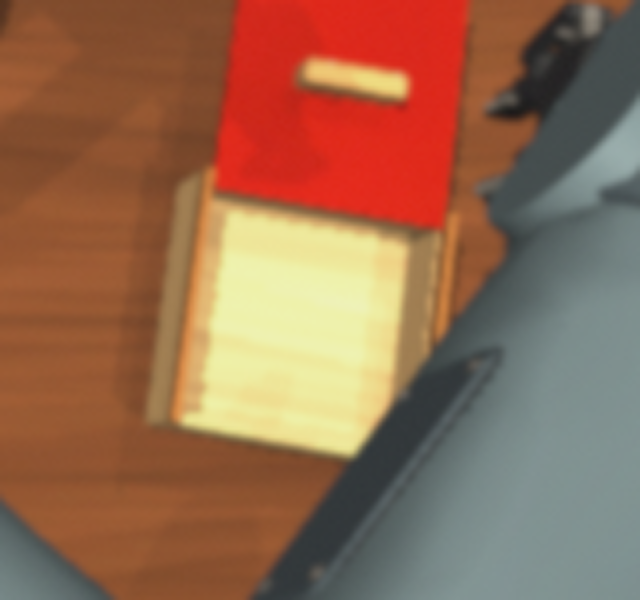

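```bash
python3 - <<'E'
from h import *
c=load('top');P={}
for n,u,v,z in[('A',172,421,.068),('B',206,170,.068),('C',460,213,.068),('g1',308,59,.091),('g2',411,74,.091),('g3',300,81,.091),('g4',406,99,.091)]:
    P[n]=atz(c,410+u/4,140+v/4,z)[:2]
A,B,C=P['A'],P['B'],P['C']
print(A,B,C,'AB',np.linalg.norm(B-A),'BC',np.linalg.norm(C-B),np.degrees(np.arctan2(*(B-A)[::-1])),np.degrees(np.arctan2(*(B-C)[::-1]))-90)
print('box',(A+C)/2,'grip',np.mean([P[k] for k in('g1','g2','g3','g4')],0))
E
python3 go.py .45 -.1 .2 81
```

```text
[ 0.37893028 -0.17135326] [ 0.55150445 -0.20019655] [ 0.52391848 -0.37570139] AB 0.17496793584690934 BC 0.1776596110475975 -9.4884620151142 -8.932703871058905
box [ 0.45142438 -0.27352733] grip [ 0.61245514 -0.29872905]
t 4.75 pos [ 0.5412 -0.3288  0.2043] ydir -10.4 gap 0.0431 shift [ 208.6 -131.     3.3] turn 1.546 q6 -0.55 -> 86.0 F [-0.   0.2 -0.3]
```

```bash
python3 go.py .601 .044 .12 -9
```

```text
t 4.75 pos [ 0.5412 -0.3288  0.2043] ydir -10.4 gap 0.0431 shift [377.8  -8.5  82.8] turn -0.024 q6 -0.55 -> 13.0 F [-0.   0.2 -0.3]
```

Request:
{"fn": "apply_moves", "kwargs": {
  "increments": "40 -1 -4 0 0.36; 80 -2 -4 0 0.36; 120 -2 -4 0 0.36; 160 -3 0 0 0.36; 200 -4 8 0 0.36; 240 -5 20 0 0.36; 280 -6 35 -0.01 0.36; 320 -7 50 -0.02 0.36; 355 -8 70 -0.024 0.36; 378 -8 83 -0.024 0.36"
}}

```text
time: 5.58
ee_pos: [0.6029, 0.0516, 0.118]
tcp_rot: [-0.0, 0.759, 0.651, 0.0]
force: [-0.4, 0.1, -0.8]
finger_gap: 0.0306
grip_force: 0.0
```

```bash
python3 - <<'E'
from fit import *
s=snap('side')
i=s['pixels'][190:290,300:420,::-1];cv2.imwrite('pics/s3.png',cv2.resize(i,None,fx=5,fy=5,interpolation=cv2.INTER_CUBIC))
for u,v in[(340,195),(358,240)]:
    x,y,b=fit(s,u,v);print(x,y,b)
E
python3 go.py .601 .044 .005 -9
```

```text
0.6217980589631429 0.2461890891969727 (0.7562386989593506, 36, 51, 0, 0)
0.6074364076097026 0.07893145932142175 (0.9339832067489624, 0, 21, 0, 0)
t 5.6333 pos [0.6015 0.0547 0.1153] ydir -8.6 gap 0.0307 shift [-10.9   1.6 110.2] turn 0.007 q6 0.04 -> 13.0 F [-3.3  3.2 -1.2]
```

View pics/s3.png

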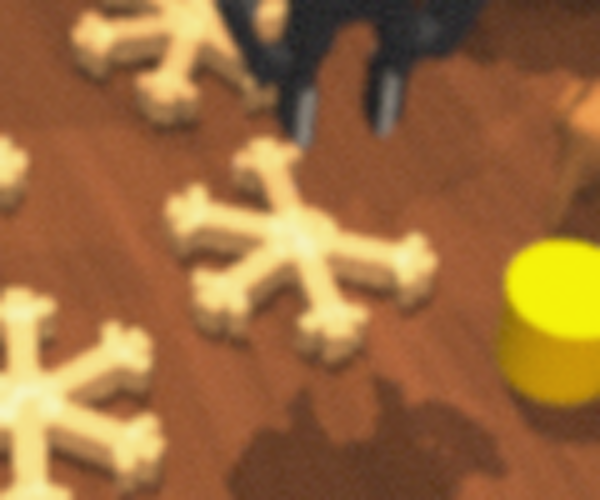

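Request:
{"fn": "apply_moves", "kwargs": {
  "increments": "-11 2 20 0.007 0.36; -11 2 40 0.007 0.36; -11 2 60 0.007 0.36; -11 2 60 0.007 0.36; -11 2 60 0.007 0.36"
}}

```text
time: 6.05
ee_pos: [0.6028, 0.0369, 0.0586]
tcp_rot: [-0.001, 0.762, 0.648, -0.001]
force: [-0.2, -0.5, 1.1]
finger_gap: 0.0308
grip_force: 0.0
```

```bash
python3 go.py .602 .045 .005 -9
```

```text
t 6.05 pos [0.6028 0.0369 0.0586] ydir -9.2 gap 0.0308 shift [ 7.9 -2.  53.6] turn -0.004 q6 0.03 -> 13.0 F [-0.2 -0.5  1.1]
```

Request:
{"fn": "apply_moves", "kwargs": {
  "increments": "8 -2 15 0 0.36; 8 -2 30 0 0.36; 8 -2 42 0 0.36; 8 -2 51 0 0.36; 8 -2 53 0 0.36; 8 -2 53 0 0.36; 8 -2 53 0 0; 8 -2 53 0 0; 8 -2 53 0 0; 8 -2 53 0 0",
  "grip_force": 40
}}

```text
time: 6.88
ee_pos: [0.6037, 0.0454, 0.0073]
tcp_rot: [0.001, 0.761, 0.648, 0.001]
force: [0.1, 0.2, 3.0]
finger_gap: 0.0129
grip_force: 40.2
```

```bash
python3 go.py .602 .045 .15 -9
```

```text
t 6.8833 pos [0.6037 0.0454 0.0073] ydir -9.2 gap 0.0129 shift [  -0.6   -1.4 -142.7] turn -0.003 q6 0.04 -> 13.0 F [0.1 0.2 3. ]
```

Request:
{"fn": "apply_moves", "kwargs": {
  "increments": "0 0 -15 0 0; 0 0 -40 0 0; 0 0 -70 0 0; 0 0 -100 0 0; 0 0 -125 0 0; 0 0 -140 0 0; 0 0 -143 0 0;0 0 -143 0 0"
}}

```text
time: 7.55
ee_pos: [0.6036, 0.0455, 0.1505]
tcp_rot: [0.001, 0.761, 0.648, 0.001]
force: [0.1, -0.5, -2.0]
finger_gap: 0.0127
grip_force: 39.8
```

```bash
python3 go.py .4485 -.306 .15 -9.7
```

```text
t 7.55 pos [0.6036 0.0455 0.1505] ydir -9.2 gap 0.0127 shift [-3.717e+02 -9.710e+01  2.000e-01] turn 0.009 q6 0.04 -> -25.0 F [ 0.1 -0.5 -2. ]
```

Request:
{"fn": "apply_moves", "kwargs": {
  "increments": "-20 -5 0 0 0; -55 -14 0 0 0; -92 -24 0 0 0; -130 -34 0 0 0; -168 -44 0 0 0; -206 -54 0 0 0; -244 -64 0 0 0; -280 -73 0 0.009 0; -312 -82 0 0.009 0; -338 -89 0 0.009 0"
}}

```text
time: 8.38
ee_pos: [0.4589, -0.2753, 0.1472]
tcp_rot: [-0.002, 0.765, 0.644, -0.0]
force: [-0.5, 0.2, -1.3]
finger_gap: 0.0127
grip_force: 39.7
```

Request:
{"fn": "apply_moves", "kwargs": {
  "increments": "-20 -5 0 0 0; -30 -7 0 0 0; -34 -8 0 0 0; -34 -8 0 0 0; -34 -8 0 0 0; -34 -8 0 0 0"
}}

```text
time: 8.88
ee_pos: [0.448, -0.3048, 0.1489]
tcp_rot: [-0.0, 0.764, 0.645, 0.0]
force: [-0.0, -0.2, -1.0]
finger_gap: 0.0125
grip_force: 39.7
```

```bash
python3 - <<'E'
from h import *
c=snap('side');d=snap('top')
a=cv2.resize(c['pixels'][250:400,250:450,::-1],(800,600),interpolation=cv2.INTER_CUBIC);cv2.imwrite('pics/s4.png',a)
E
python3 go.py .4485 -.306 .017 -9.7
```

```text
t 8.9833 pos [ 0.4481 -0.3049  0.1492] ydir -9.6 gap 0.0129 shift [ -1.    0.6 132.2] turn 0.002 q6 -0.65 -> -25.0 F [-0.6  0.5 -1.2]
```

View pics/s4.png

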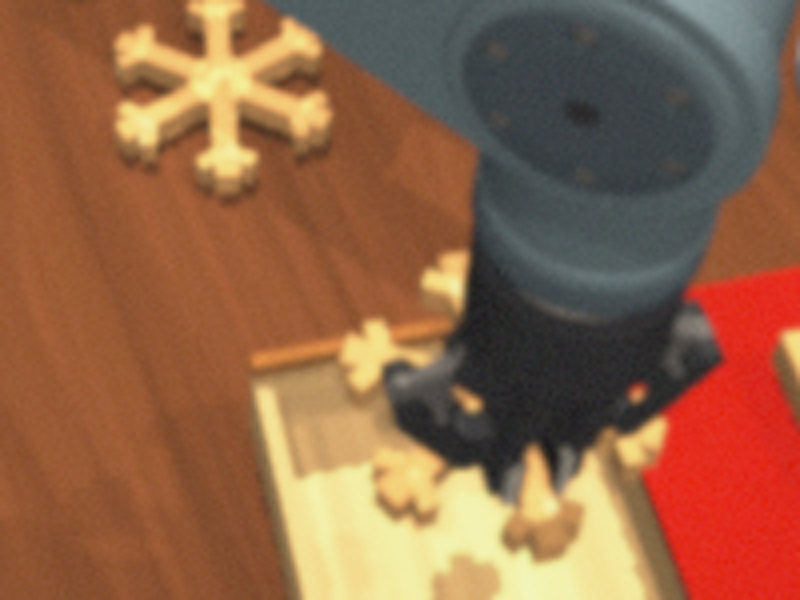

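Request:
{"fn": "apply_moves", "kwargs": {
  "increments": "0 0 20 0 0; 0 0 50 0 0; 0 0 80 0 0; 0 0 100 0 0; 0 0 115 0 0; 0 0 125 0 0; 0 0 130 0 0; 0 0 132 0 0; 0 0 132 0 0; 0 0 132 0 0"
}}

```text
time: 9.82
ee_pos: [0.4483, -0.3067, 0.0183]
tcp_rot: [0.001, 0.764, 0.645, 0.0]
force: [0.2, -0.2, -1.1]
finger_gap: 0.0126
grip_force: 39.7
```

Request:
{"fn": "apply_moves", "kwargs": {
  "increments": "0 0 0 0 0.3; 0 0 0 0 0.33; 0 0 0 0 0.33; 0 0 -10 0 0.33; 0 0 -40 0 0.33; 0 0 -75 0 0.33; 0 0 -110 0 0.33; 0 0 -135 0 0.33; 0 0 -150 0 0.36; 0 0 -150 0 0.36"
}}

```text
time: 10.65
ee_pos: [0.4496, -0.3082, 0.1728]
tcp_rot: [0.004, 0.764, 0.645, 0.0]
force: [0.8, -0.1, 0.2]
finger_gap: 0.0309
grip_force: 0.0
```

```bash
python3 go.py .6 .2 .16 -9.7
```

```text
t 10.65 pos [ 0.4496 -0.3082  0.1728] ydir -9.7 gap 0.0309 shift [526.3  62.8  10.4] turn 0.0 q6 -0.65 -> 28.0 F [ 0.8 -0.1  0.2]
```

```bash
python3 go.py .634 .214 .15 21 ; python3 - <<'E'
from fit import *
c=snap('top')
print(fit(c,303,160)[:2])
cv2.imwrite('pics/b5.png',cv2.resize(c['pixels'][140:290,410:570,::-1],None,fx=4,fy=4,interpolation=cv2.INTER_CUBIC))
E
```

```text
t 10.65 pos [ 0.4496 -0.3082  0.1728] ydir -9.7 gap 0.0309 shift [545.9  93.9  20.5] turn -0.535 q6 -0.65 -> -2.0 F [ 0.8 -0.1  0.2]
(np.float64(0.6221669844595706), np.float64(0.24572496651638515))
```

Request:
{"fn": "apply_moves", "kwargs": {
  "increments": "20 3 0 -0.02 0.36; 55 9 0 -0.08 0.36; 92 16 0 -0.14 0.36; 130 22 0 -0.2 0.36; 168 29 0 -0.26 0.36; 206 35 0 -0.32 0.36; 244 42 0 -0.38 0.36; 282 48 0 -0.44 0.36; 320 55 0 -0.5 0.36; 358 61 0 -0.535 0.36"
}}

```text
time: 11.53
ee_pos: [0.5672, 0.0385, 0.1656]
tcp_rot: [-0.001, 0.565, 0.825, -0.001]
force: [0.9, -0.6, 0.3]
finger_gap: 0.031
grip_force: 0.0
```

```bash
python3 go.py .634 .214 .1 21
```

```text
t 11.5333 pos [0.5672 0.0385 0.1656] ydir 21.1 gap 0.031 shift [139.5 125.8  65.5] turn 0.002 q6 -0.51 -> -2.0 F [ 0.9 -0.6  0.3]
```

View pics/b5.png

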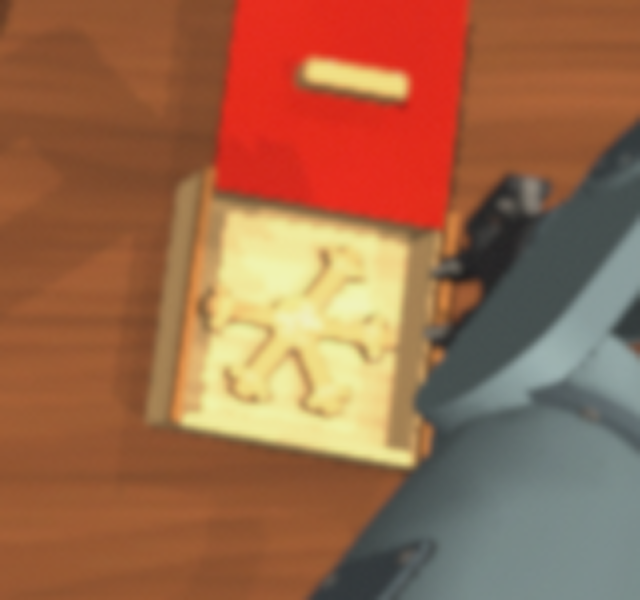

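The crop shows trivet_2 lying flat and centred in the box (crop 300,322), with the lid still open.

Request:
{"fn": "apply_moves", "kwargs": {
  "increments": "25 22 5 0 0.36; 50 45 20 0 0.36; 75 68 35 0 0.36; 100 90 50 0 0.36; 122 110 60 0 0.36; 135 121 65 0 0.36; 139 125 65 0 0.36; 139 125 65 0 0.36; 139 125 65 0 0.36; 139 125 65 0 0.36"
}}

```text
time: 12.37
ee_pos: [0.6348, 0.2096, 0.1025]
tcp_rot: [0.0, 0.567, 0.824, -0.0]
force: [-0.1, 0.4, -0.4]
finger_gap: 0.031
grip_force: 0.0
```

```bash
python3 go.py .634 .214 .006 21
```

```text
t 12.3667 pos [0.6348 0.2096 0.1025] ydir 20.9 gap 0.031 shift [ 4.4  0.8 96.5] turn -0.002 q6 -0.22 -> -2.0 F [-0.1  0.4 -0.4]
```

Request:
{"fn": "apply_moves", "kwargs": {
  "increments": "4 1 30 0 0.36; 4 1 60 0 0.36; 4 1 80 0 0.36; 4 1 90 0 0.36; 4 1 95 0 0.36; 4 1 96 0 0.36; 4 1 96 0 0; 4 1 96 0 0; 4 1 96 0 0; 4 1 96 0 0"
}}

```text
time: 13.2
ee_pos: [0.6357, 0.2152, 0.0081]
tcp_rot: [0.001, 0.567, 0.824, 0.001]
force: [0.1, -0.6, 4.7]
finger_gap: 0.0125
grip_force: 41.7
```

Request:
{"fn": "apply_moves", "kwargs": {
  "increments": "0 0 0 0 0; 0 0 -10 0 0; 0 0 -35 0 0; 0 0 -70 0 0; 0 0 -105 0 0; 0 0 -130 0 0; 0 0 -140 0 0;0 0 -143 0 0;0 0 -143 0 0"
}}

```text
time: 13.95
ee_pos: [0.6342, 0.2152, 0.1493]
tcp_rot: [0.0, 0.567, 0.824, 0.0]
force: [-1.1, 0.6, -1.4]
finger_gap: 0.0128
grip_force: 41.0
```

```bash
python3 go.py .4395 -.241 .15 21
```

```text
t 13.95 pos [0.6342 0.2152 0.1493] ydir 21.0 gap 0.0128 shift [-356.3 -345.1   -0.7] turn -0.0 q6 -0.22 -> -50.0 F [-1.1  0.6 -1.4]
```

Request:
{"fn": "apply_moves", "kwargs": {
  "increments": "-15 -12 0 0 0; -42 -34 0 0 0; -71 -58 0 0 0; -100 -81 0 0 0; -129 -105 0 0 0; -158 -129 0 0 0; -187 -152 0 0 0; -216 -176 0 0 0; -245 -199 0 0 0; -274 -223 0 0 0"
}}

```text
time: 14.78
ee_pos: [0.5218, -0.1212, 0.1465]
tcp_rot: [-0.002, 0.567, 0.824, -0.0]
force: [1.2, -0.8, -1.0]
finger_gap: 0.0129
grip_force: 41.0
```

Request:
{"fn": "apply_moves", "kwargs": {
  "increments": "-29 -23 0 0 0; -58 -47 0 0 0; -87 -71 0 0 0; -110 -90 0 0 0; -127 -104 0 0 0; -140 -114 0 0 0; -148 -120 0 0 0; -150 -122 0 0 0; -150 -122 0 0 0; -150 -122 0 0 0"
}}

```text
time: 15.62
ee_pos: [0.4638, -0.303, 0.1483]
tcp_rot: [-0.001, 0.566, 0.824, 0.0]
force: [-0.2, -0.2, -1.0]
finger_gap: 0.0129
grip_force: 41.0
```

```bash
python3 go.py .4645 -.304 .035 21; python3 - <<'E'
from h import *
c=snap('side')
cv2.imwrite('pics/s6.png',cv2.resize(c['pixels'][250:400,250:450,::-1],(800,600),interpolation=cv2.INTER_CUBIC))
E
```

```text
t 15.6167 pos [ 0.4638 -0.303   0.1483] ydir 21.0 gap 0.0129 shift [ -1.4   0.4 113.3] turn -0.0 q6 -1.16 -> -54.0 F [-0.2 -0.2 -1. ]
```

View pics/s6.png

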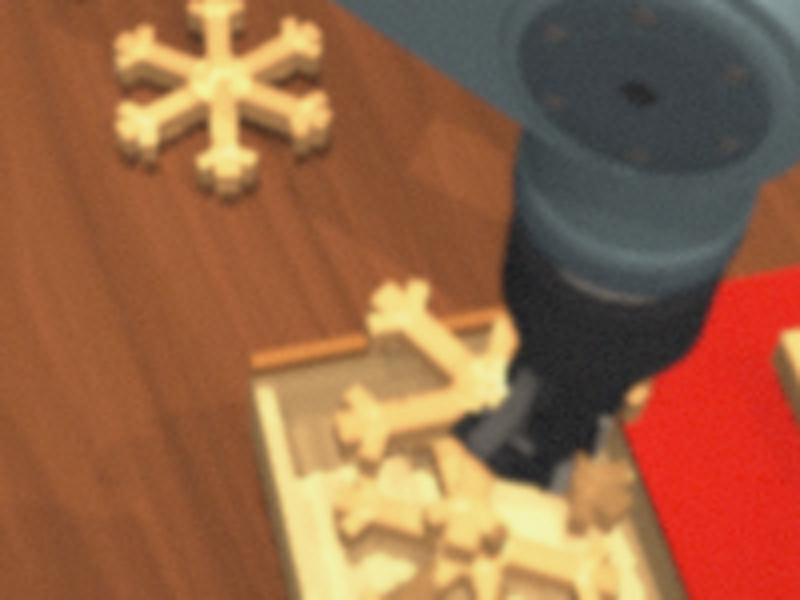

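Request:
{"fn": "apply_moves", "kwargs": {
  "increments": "0 0 18 0 0; 0 0 45 0 0; 0 0 70 0 0; 0 0 90 0 0; 0 0 102 0 0; 0 0 109 0 0; 0 0 112 0 0; 0 0 113 0 0; 0 0 113 0 0; 0 0 113 0 0"
}}

```text
time: 16.5
ee_pos: [0.4647, -0.3049, 0.0375]
tcp_rot: [0.001, 0.567, 0.824, -0.0]
force: [-1.1, -1.0, -1.1]
finger_gap: 0.0126
grip_force: 41.0
```

Request:
{"fn": "apply_moves", "kwargs": {
  "increments": "0 0 0 0 0.2; 0 0 0 0 0.3; 0 0 0 0 0.3; 0 0 -8 0 0.3; 0 0 -30 0 0.3; 0 0 -65 0 0.3; 0 0 -100 0 0.3; 0 0 -125 0 0.3; 0 0 -133 0 0.4; 0 0 -133 0 0.5"
}}

```text
time: 17.33
ee_pos: [0.4654, -0.3057, 0.1728]
tcp_rot: [0.003, 0.567, 0.824, -0.001]
force: [0.0, 0.1, -0.2]
finger_gap: 0.0426
grip_force: 0.0
```

```bash
python3 go.py .6125 -.299 .17 -9.7
```

```text
t 17.3333 pos [ 0.4654 -0.3057  0.1728] ydir 21.0 gap 0.0426 shift [-46.4 139.7   3.4] turn 0.535 q6 -1.16 -> -16.0 F [ 0.   0.1 -0.2]
```

Request:
{"fn": "apply_moves", "kwargs": {
  "increments": "-6 18 0 0.06 0.6; -16 50 0 0.16 0.6; -27 82 0 0.27 0.6; -36 108 0 0.38 0.6; -42 127 0 0.48 0.6; -46 137 0 0.535 0.6; -46 140 0 0.535 0.6; -46 140 0 0.535 0.6; -46 140 0 0.535 0.6"
}}

```text
time: 18.08
ee_pos: [0.61, -0.2966, 0.1677]
tcp_rot: [-0.001, 0.764, 0.646, -0.0]
force: [-0.3, -0.2, -0.4]
finger_gap: 0.0511
grip_force: 0.0
```

```bash
python3 go.py .6125 -.299 .072 -9.9; python3 - <<'E'
from fit import *
c=snap('top')
cv2.imwrite('pics/b7.png',cv2.resize(c['pixels'][140:290,410:570,::-1],None,fx=4,fy=4,interpolation=cv2.INTER_CUBIC))
x,y,b=fit(c,484,221,.044);print(x,y,b)
E
```

```text
t 18.0833 pos [ 0.61   -0.2966  0.1677] ydir -9.6 gap 0.0511 shift [-2.   3.2 95.7] turn 0.006 q6 -0.46 -> -16.0 F [-0.3 -0.2 -0.4]
0.47004958653041484 -0.23897601761711762 (0.4518183469772339, 36, 252, 7, 15)
```

View pics/b7.png

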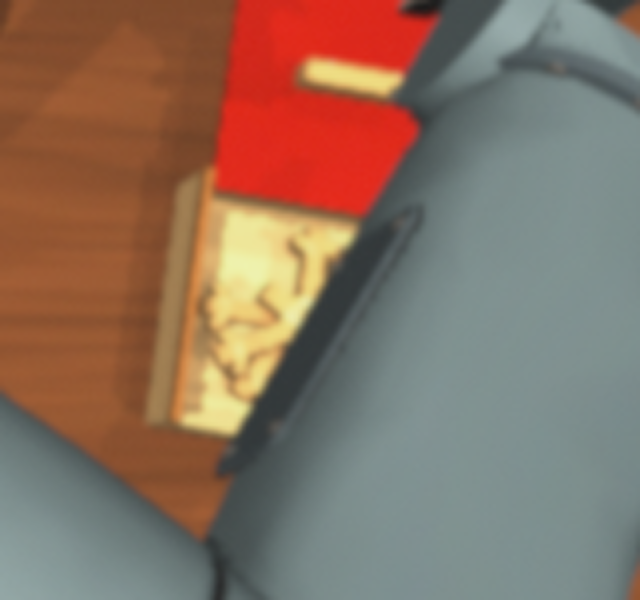

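The top view is blocked by the arm, but what can be seen of the stack sits inside the box. I'll check its flatness from the side camera's depth.

```bash
python3 - <<'E'
from h import *
c=snap('side');z=c['range_z'];v,u=np.nonzero(z>0)
K=np.array([[c['fx'],0,c['cx']],[0,c['fy'],c['cy']],[0,0,1]])
p=cv2.undistortPoints(np.stack([u,v],-1).astype(float).reshape(-1,1,2),K,np.array(c['dist_coeffs'],float))[:,0]
d=z[v,u];X=(np.c_[p,np.ones(len(p))]*d[:,None]-c['t'])@np.array(c['R'])
a=np.radians(-9.7);q=X[:,:2]-[.4515,-.273];bx=q@[np.cos(a),np.sin(a)];by=q@[-np.sin(a),np.cos(a)]
m=(abs(bx)<68)&(abs(bx)<.068)&(abs(by)<.07)&(X[:,2]<.3)
print(m.sum(),np.histogram(X[m,2],np.arange(0,.11,.005)))
t=m&(X[:,2]>.038)&(X[:,2]<.06)
A=np.c_[bx[t],by[t],np.ones(t.sum())];s=np.linalg.lstsq(A,X[t,2],rcond=None)[0];print('plane',s,'ext',bx[t].min(),bx[t].max(),by[t].min(),by[t].max())
E
```

```text
3280 (array([   8,  768,  138,   22,  152,  595,  122,  111, 1012,  352,    0,
          0,    0,    0,    0,    0,    0,    0,    0,    0,    0]), array([0.   , 0.005, 0.01 , 0.015, 0.02 , 0.025, 0.03 , 0.035, 0.04 ,
       0.045, 0.05 , 0.055, 0.06 , 0.065, 0.07 , 0.075, 0.08 , 0.085,
       0.09 , 0.095, 0.1  , 0.105]))
plane [ 0.00052035 -0.00370216  0.04392446] ext -0.06658689317362834 0.06757827909813856 -0.045082027991976206 0.06089705212345473
```

The stack is flat: its top is at 44 mm with no tilt, clear below the lid. Now I'll shut the lid.

Request:
{"fn": "apply_moves", "kwargs": {
  "increments": "-2 3 20 0.006 0.6; -2 3 50 0.006 0.6; -2 3 75 0.006 0.6; -2 3 89 0.006 0.6; -2 3 94 0.006 0.6; -2 3 94 0.006 0.6; -2 3 94 0.006 0; -2 3 94 0.006 0; -2 3 94 0.006 0; -2 3 94 0.006 0",
  "grip_force": 50
}}

```text
time: 19.02
ee_pos: [0.615, -0.3004, 0.0776]
tcp_rot: [0.002, 0.766, 0.643, 0.0]
force: [-0.5, 1.1, 6.0]
finger_gap: 0.0148
grip_force: 50.3
```

Request:
{"fn": "apply_moves", "kwargs": {
  "increments": "0 -3 0 0 0; 0 -10 0 0 0; 0 -28 0 0 0; 0 -48 0 0 0; 0 -68 0 0 0; 0 -88 0 0 0; 0 -108 0 0 0; 0 -125 0 0 0; 0 -138 0 0 0; 0 -145 0 0 0"
}}

```text
time: 19.85
ee_pos: [0.4712, -0.2761, 0.0776]
tcp_rot: [0.003, 0.766, 0.643, -0.0]
force: [0.7, -2.7, 6.4]
finger_gap: 0.0148
grip_force: 51.4
```

Request:
{"fn": "apply_moves", "kwargs": {
  "increments": "0 -4 0 0 0; 0 -8 0 0 0; 0 -12 0 0 0; 0 -15 0 0 0; 0 -18 0 0 0; 0 -20 0 0 0; 0 -20 0 0 0"
}}

```text
time: 20.43
ee_pos: [0.4537, -0.2732, 0.0776]
tcp_rot: [0.004, 0.766, 0.642, 0.001]
force: [5.7, -3.6, 3.6]
finger_gap: 0.0147
grip_force: 51.1
```

```bash
python3 go.py .4515 -.273 .072 -9.9
```

```text
t 20.4333 pos [ 0.4537 -0.2732  0.0776] ydir -10.0 gap 0.0147 shift [-0.2 -2.2  5.6] turn -0.002 q6 -0.59 -> -21.0 F [ 5.7 -3.6  3.6]
```

Request:
{"fn": "apply_moves", "kwargs": {
  "increments": "0 -3 0 0 0; 0 -5 0 0 0; 0 -6 0 0 0; 0 -6 0 0 0"
}}

```text
time: 20.77
ee_pos: [0.4534, -0.2732, 0.0778]
tcp_rot: [0.01, 0.767, 0.642, 0.004]
force: [34.3, -6.2, -17.8]
finger_gap: 0.0144
grip_force: 49.3
```

The lid is against its stop (34 N reaction, no further travel). I'll back off, release and rise.

Request:
{"fn": "apply_moves", "kwargs": {
  "increments": "0 6 0 0 0; 0 6 0 0 0.4; 0 6 0 0 0.6; 0 6 0 0 0.6; 0 6 0 0 0.6; 0 6 -20 0 0.6; 0 6 -55 0 0.6; 0 6 -90 0 0.6; 0 6 -115 0 0.6; 0 6 -120 0 0.6"
}}

```text
time: 21.6
ee_pos: [0.4529, -0.2725, 0.2003]
tcp_rot: [0.004, 0.766, 0.643, 0.0]
force: [-0.0, -0.3, 0.6]
finger_gap: 0.0512
grip_force: 0.0
```

Request:
{"fn": "apply_moves", "kwargs": {
  "increments": "20 0 0 0 0.6; 55 0 0 0 0.6; 90 0 0 0 0.6; 125 0 0 0 0.6; 160 0 0 0 0.6; 190 0 0 0 0.6; 210 0 0 0 0.6; 220 0 0 0 0.6; 220 0 0 0 0.6"
}}

```text
time: 22.35
ee_pos: [0.4891, -0.0525, 0.1945]
tcp_rot: [-0.001, 0.765, 0.644, -0.0]
force: [0.0, 0.7, 0.5]
finger_gap: 0.0512
grip_force: 0.0
```

```bash
python3 - <<'E'
from fit import *
c=snap('top','top8.png')
cv2.imwrite('pics/b8.png',cv2.resize(c['pixels'][90:300,200:560,::-1],None,fx=2.2,fy=2.2,interpolation=cv2.INTER_CUBIC))
g=((c['pixels'][:,:,1]>120)&(c['pixels'][:,:,0]>150)).astype(np.uint8);m=np.zeros_like(g);m[205:227,475:510]=1
print(atz(c,*cv2.minAreaRect(cv2.findNonZero(g*m))[0],.091))
E
```

```text
[ 0.45928583 -0.2816807   0.091     ]
```

View pics/b8.png

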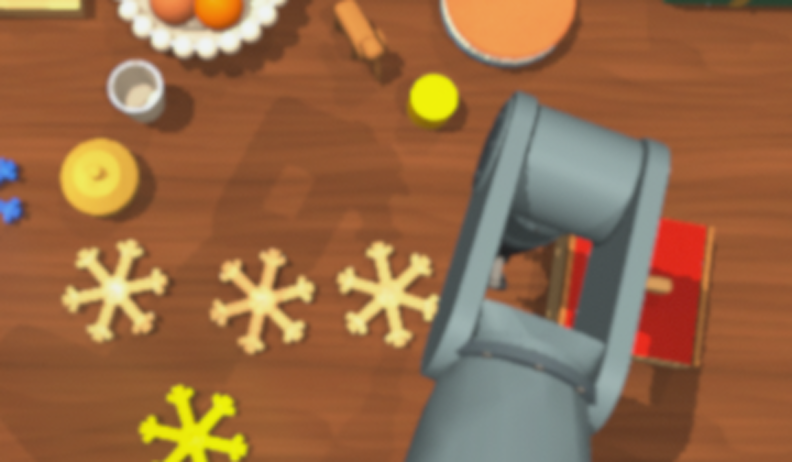

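```bash
python3 - <<'E'
from h import *
c=snap('side');z=c['range_z'];v,u=np.nonzero(z>0)
K=np.array([[c['fx'],0,c['cx']],[0,c['fy'],c['cy']],[0,0,1]])
p=cv2.undistortPoints(np.stack([u,v],-1).astype(float).reshape(-1,1,2),K,np.array(c['dist_coeffs'],float))[:,0]
X=(np.c_[p,np.ones(len(p))]*z[v,u][:,None]-c['t'])@np.array(c['R'])
a=np.radians(-9.7);q=X[:,:2]-[.4515,-.273];bx=q@[np.cos(a),np.sin(a)];by=q@[-np.sin(a),np.cos(a)]
m=(abs(X[:,2]-.091)<.004)&(abs(bx)<.05)&(abs(by)<.05);print('bar',m.sum(),np.percentile(bx[m],[2,50,98]),np.percentile(by[m],[2,98]))
P=c['pixels'][v,u].astype(int);r=(P[:,0]>140)&(P[:,1]<70)&(abs(X[:,2]-.065)<.006)&(abs(by)<.06);print('lid x',np.percentile(bx[r],[.5,99.5]))
E
```

```text
bar 330 [-0.00379181  0.00334122  0.01180355] [-0.03027077  0.03564356]
lid x [-0.08258023  0.09061293]
```

```bash
python3 -c "
from rig import arm
print(arm.finish_job())"
```

```text
the job is handed in; nothing more can be done
None
```

I put both damaged trivets (trivet_2 and trivet_4) flat in the returns box, one on top of the other, slid the lid shut against its stop, and handed the job in; no verdict came back.

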